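Lid the specimen pot and take off its transport cover

ROBOT

A 7-joint arm with a two-finger parallel gripper is mounted at the origin on the work surface. World frame = base frame: x ahead of the robot, y to its left, z up, the work surface at z = 0. Lengths are in mm, angles in rad, forces in N, time in s.
With the tool pointing down it reaches from about 425 to 800 mm from the base axis. Payload 8.3 kg.
Tool frame: the origin (TCP) lies between the finger pads; the fingertips stand 8 mm ahead of it and the grasp point (between the pads) lies 11 mm behind it; y points along the fingers, x is the direction in which the jaws open and shut, and the axes are right-handed (so a half turn about y gives the same grasp; the last joint's range is limited). The gripper opens to 85 mm and grips with 20 to 120 N. Pads are 22 mm wide; open, the fingers measure 114 mm over their backs; the gripper's body (76 mm by 85 mm) begins 54 mm behind the grasp point. The pads swing forward as they close: fully open they stand 13 mm farther back than shut.
Start: joints at [-1.185, 0.383, 0.016, 1.37, -0.006, 1.388, -0.046], TCP at [271.127, 563.111, 239.279] pointing down, gripper open.
Joint ranges: [-2.95, 2.95], [-0.25, 2.06], [-1.52, 1.56], [0.18, 2.33], [-1.44, 4.58], [0.02, 2.06], [-3.01, 3.01]. Speed limits (rad/s): [2.39, 2.39, 3.01, 3.01, 3.14, 3.14, 3.14].

INTERFACE

Orientations are given as a rotation vector (axis times angle).
In Python, from station import * gives the robot as it stands.
- The arm moves only by the tool arm_command, never from a script. Its argument "commands" is a list of rows, each an object of numbers: "ax", "ay", "az": the turn, a rotation vector about the tool's x, y, z in units of 8 degrees (1.0 is 8 degrees); "x", "y", "z": the shift along the tool's x, y, z in units of 25 mm (1.0 is 25 mm); "jaw": the closure, from 0 (fully open) to 1 (shut). A call has 1 to 12 rows; each row shifts and turns the pose as measured when the row begins, along the tool's axes as they then stand; what a row does not reach is not made up. A row lasts 1/8 s, in which the tool goes at most 62.5 mm and 10.7 degrees, less where a joint would pass 70% of its speed; a pose out of reach is approached as far as the arm can. A call with a number of a shift or a turn outside -1 to 1 is refused whole. A call with a gripper value outside its range is refused whole. The fingers move at their own pace and stop on an object; the grip force is fixed at half the most. Time passes only in rows, so rows that do not move let the fingers close. It gives the time, the measured TCP pose, the force and the opening at its end, in the units of the state.
- read_state(): the state, without advancing time (a new reading comes with each control period).
- snapshot(name): name is "scene" or "side" or "wrist"; returns a dict with "frame" (420x560x3 uint8, red, green, blue), "intrinsics" (3x3 intrinsics, pixels), "world_to_cam" (4x4, takes a point from world to camera coordinates); the wrist camera has in their place "hand_eye" (4x4, takes a point from camera to tool coordinates, whose origin is the TCP and whose axes are the tool frame's). Camera axes: x right, y down, z forward; pixel columns grow to the right and rows downward; lengths in mm; the calibration is good to about 2 mm. A picture is of the moment at which its call begins: read the wrist's pose just before it. There is no depth.
- finish_job(): hands the job in, once; it reports no verdict.
The state is a dict: "t": time; "q": joint angles; "qvel": joint speeds; "joint_torque": joint torques, N m; "position": TCP position; "orientation": TCP orientation; "wrist_force": force on the tool from outside, world axes, zero at the start; "wrist_torque": the same for the moment, N m; "opening": finger opening in mm.
Only numpy, scipy, OpenCV 4.12 (cv2) and the standard library are available. Lean on these libraries where they do the work, as an engineer would, in place of code of your own. Each camera call takes 0.05 s, during which the arm holds its last target. There are 200 camera calls.

TASK

The two-part lid set on the low stand, an inner lid with a tall round knob and a loose outer cover whose collar surrounds that knob, belongs on the pot that holds the solid specimen core, not on the pot with the open spacer ring. Carry the whole set over by the inner lid's knob and lower it until the inner lid sits fully in that pot's mouth before you let go; then take the cover alone by its collar and lift it straight up, leaving the inner lid seated, level and undisturbed. Finish still holding the cover level over the pot, well clear of the knob's top; do not put it down, and do not shift the pots, the jar, the brush or the weight.

Things in the scene. Friction and masses are not known exactly. Their poses are not given: they have to be found in the camera images.
- pot_a: Loose round steel pot, open on top, 70 mm high, outer diameter 110 mm, mouth diameter 100 mm, wall 5 mm, floor 5 mm thick, 1.4 kg. Origin at the centre of its underside, z up. It holds either the core or the spacer ring.
- pot_b: A second pot just like pot_a. Pots and lid stand swap places from start to start.
- stand: Fixed lid stand: a 30 mm high aluminium ring (outer diameter 110 mm, mouth 100 mm) on a 130 mm square plate 4 mm thick. Origin at the centre of its underside. The lid set starts on it, inner lid in the ring's mouth with its flange on the rim.
- inner_lid: Loose steel lid, 0.2 to 0.42 kg. Flange 116 mm diameter, 6 mm thick; below it a chamfered plug 92 mm diameter, 12 mm deep, that drops into the mouth of pot or stand (4 mm play all round); above it a straight round knob 24 mm diameter. Origin at the centre of the flange's underside, z up: seated, it is 70 mm above a pot's origin (30 mm above the stand's).
- knob_top (a point): Centre of the top face of the inner lid's knob, 62 mm above the inner_lid origin. The knob stands 22 mm out of the cover's collar. Lifting by the knob carries the cover too, as it rests on the flange.
- cover: Loose aluminium cover, 0.11 to 0.23 kg, lying on the inner lid's flange. Disc 130 mm diameter, 4 mm thick, with a skirt 10 mm deep below it and a round collar above, outer diameter 42 mm, bore 32 mm right through (4 mm play around the knob), 30 mm high. Origin at the centre of the skirt's lower edge, z up; disc's upper face 14 mm, collar's top 44 mm above it.
- collar_top (a point): Centre of the collar's top rim, 44 mm above the cover origin. Nested on the inner lid, the cover's origin is 4 mm below the inner_lid origin; its skirt clears the knob's top once its origin is 62 mm above it.
- core: Solid grey specimen core, a plain cylinder 60 mm diameter, 40 mm high, standing in one of the two pots. Origin at the centre of its underside. The pot that holds it is the one to be lidded; leave it inside.
- spacer: Open steel spacer ring, outer diameter 60 mm, bore 38 mm, 40 mm high, standing in the other pot. Origin at the centre of its underside.
- jar: Closed jar, 64 mm diameter, 85 mm high, a bystander beyond the pots. Origin at the centre of its underside.
- brush: Hand brush lying beyond the pots, a bystander. Origin under its middle, its length along its x axis.
- weight: Brass weight, plain cylinder 44 mm diameter, 45 mm high, a bystander beyond the pots. Origin at the centre of its underside.
There are look-alikes about, which are no part of the job. What is shaped like the cover but pink or yellow is not meant.

How it is judged:
By the outcome, as a careful person would: the job done as asked, in the order asked, and still so for the second after the job is handed in, while the arm keeps its last pose, push and grip.
It also fails if it takes over 56 s, if anything falls off the work surface, if the arm or the gripper's body presses on something with over 40 N, if the wrist force passes 120 N, or if a joint passes its speed limit or range.

## Working session

There is one attempt and no reset: what is moved stays moved. The work goes in short steps, Python scripts to look and compute and a tool call to move; the robot and the scene stay as the last step left them, time stands still between calls to the robot, and variables do not carry over. Pictures are saved under pics/ and viewed, about 8 in all and at most 12, crops included, and the job is handed in when it is done.

Besides the shell and the picture viewer there is one more tool, called after "Call:" by a JSON object that holds its "name" and its "arguments", one argument or row to a line. arm_command: Moves the arm, as the interface text tells. Its arguments: {"type":"object","properties":{"commands":{"type":"array"}},"required":["commands"]}

```bash
mkdir -p pics && ls && cat > h.py <<'E'
from station import *
import numpy as np, cv2, json
from scipy.spatial.transform import Rotation as R
def snap(n,f):
    s=snapshot(n); cv2.imwrite('pics/'+f,s['frame'][:,:,::-1]); 
    np.savez('pics/'+f+'.npz',**{k:np.array(v) for k,v in s.items() if k!='frame'}); return s
def cal(f):
    d=np.load('pics/'+f+'.npz'); return d['intrinsics'],(d['world_to_cam'] if 'world_to_cam' in d else None)
def ray(K,W,uv):
    d=W[:3,:3].T@np.linalg.solve(K,[uv[0],uv[1],1]); o=-W[:3,:3].T@W[:3,3]; return o,d
def atz(K,W,uv,z):
    o,d=ray(K,W,uv); return o+d*(z-o[2])/d[2]
def proj(K,W,p):
    c=W[:3,:3]@np.asarray(p,float)+W[:3,3]; u=K@c; return u[:2]/u[2]
def wristW(s,st):
    T=np.eye(4);T[:3,:3]=R.from_rotvec(st['orientation']).as_matrix();T[:3,3]=st['position']
    return np.linalg.inv(T@np.array(s['hand_eye']))
E
python3 - <<'E'
from h import *
st=read_state(); print({k:np.round(v,3).tolist() for k,v in st.items()})
a=snap('scene','s1.png'); b=snap('side','d1.png')
print(a['intrinsics'],a['world_to_cam'],b['world_to_cam'])
E
```

```text
pics
{'t': 0.0, 'q': [-1.185, 0.384, 0.016, 1.371, -0.006, 1.388, -0.047], 'qvel': [0.001, -0.001, -0.001, -0.0, -0.0, -0.0, -0.001], 'joint_torque': [0.001, -62.759, 0.844, -37.182, 0.016, 0.014, -0.0], 'position': [270.96, 562.675, 238.28], 'orientation': [-1.39, -0.871, 0.874], 'wrist_force': [-0.296, -0.406, -0.191], 'wrist_torque': [-0.058, 0.025, 0.039], 'opening': 85.613}
[[470.57603425   0.         270.82136241]
 [  0.         470.57603425 215.13528695]
 [  0.           0.           1.        ]] [[-5.70376726e-01  8.21383186e-01 -2.29709649e-04  2.82033131e+02]
 [ 6.24258423e-01  4.33309523e-01 -6.50034060e-01 -2.52253836e+02]
 [-5.33827512e-01 -3.70907697e-01 -7.59905039e-01  1.14172013e+03]
 [ 0.00000000e+00  0.00000000e+00  0.00000000e+00  1.00000000e+00]] [[ 9.46993401e-01 -3.20871848e-01  1.56446825e-02 -5.04659045e+02]
 [-2.11745300e-01 -6.60067995e-01 -7.20745565e-01  1.88395964e+02]
 [ 2.41593516e-01  6.79228606e-01 -6.93023141e-01  8.55600986e+02]
 [ 0.00000000e+00  0.00000000e+00  0.00000000e+00  1.00000000e+00]]
```

View both.

View pics/s1.png

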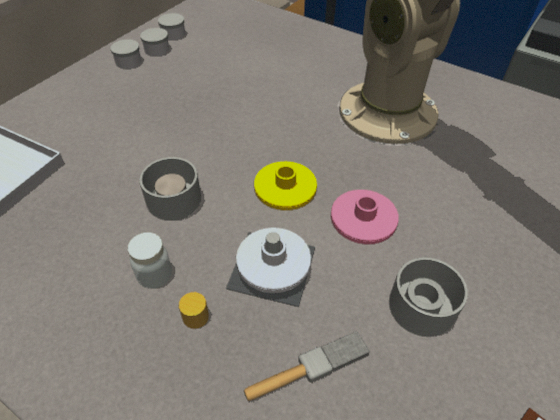

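View pics/d1.png

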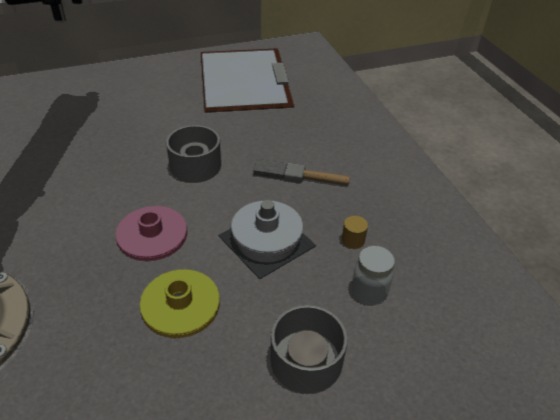

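```bash
python3 -c "
from h import *
print(R.from_rotvec(read_state()['orientation']).as_matrix().round(3)); print(snapshot('wrist')['hand_eye'])"
```

```text
[[ 0.434 -0.001 -0.901]
 [ 0.901 -0.002  0.434]
 [-0.002 -1.    -0.   ]]
[[ 9.99999749e-01 -1.29134532e-04  6.97042135e-04 -1.25135553e+00]
 [-7.05648505e-04 -2.75434946e-01  9.61319454e-01 -1.34883962e+02]
 [ 6.78502252e-05 -9.61319704e-01 -2.75434968e-01  6.84602208e+01]
 [ 0.00000000e+00  0.00000000e+00  0.00000000e+00  1.00000000e+00]]
```

Scene (s1): white lid set on dark stand plate at about (273,262), knob top (273,239). Candidates for the set: white (273,262), yellow (285,185), pink (365,215); the white one with a knob inside on the stand is the one meant. Pots: (171,188) shows a solid disc = core; (427,295) shows an open ring = spacer. Side agrees: core pot (308,347), ring pot (194,153). I'll confirm in one enlarged crop.

```bash
python3 - <<'E'
from h import *
a=cv2.imread('pics/s1.png'); b=cv2.imread('pics/d1.png')
def c(im,x,y,w=100,h=75): return cv2.resize(im[y:y+h,x:x+w],None,fx=4,fy=4,interpolation=cv2.INTER_CUBIC)
cv2.imwrite('pics/c1.png',np.vstack([np.hstack([c(a,125,150),c(a,225,225)]),np.hstack([c(b,260,305),c(b,220,195)])]))
def tri(f,uvs):
    A=[];y=[]
    for g,uv in zip(f,uvs):
        o,d=ray(*cal(g),uv); d/=np.linalg.norm(d);P=np.eye(3)-np.outer(d,d);A.append(P);y.append(P@o)
    return np.linalg.lstsq(np.vstack(A),np.hstack(y),rcond=None)[0]
for n,u,v,z in [('knob',(273,239),(267,207),92),('potrim',(171,178),(308,335),70)]:
    print(n,tri(['s1.png','d1.png'],[u,v]).round(1),atz(*cal('s1.png'),u,z).round(1),atz(*cal('d1.png'),v,z).round(1))
for n,u,z in [('jar',(146,245),85),('weight',(193,301),45),('ringpot',(429,282),70),('yellow',(286,170),40),('pink',(367,200),40)]: print(n,atz(*cal('s1.png'),u,z).round(0))
E
```

```text
knob [533.5  30.5  82.9] [538.4  34.9  92. ] [531.   20.7  92. ]
potrim [ 511.4 -223.3   63.2] [ 514.5 -217.    70. ] [ 510.5 -228.2   70. ]
jar [ 663. -132.   85.]
weight [684. -20.  45.]
ringpot [454. 276.  70.]
yellow [345. -66.  40.]
pink [326. 106.  40.]
```

View pics/c1.png

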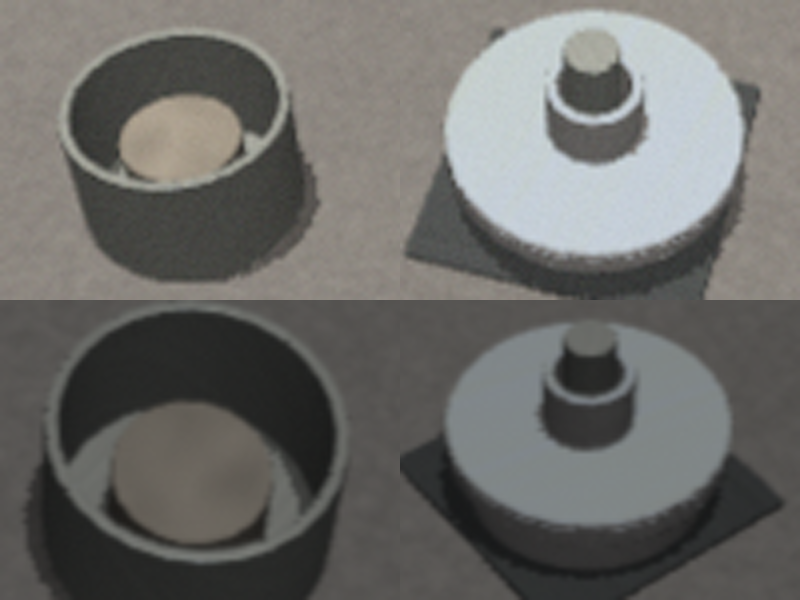

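Crop confirms: the left (scene)/bottom (side) pot holds a solid disc = core. The white set has a grey knob through the white collar. Refined pixels: pot rim centre scene (169,177.5), side (309,338.5); knob top scene (273,237.5), side (267.5,204.5). I'm starting the move now, an arc towards the stand.

Call:
{"name": "arm_command", "arguments": {
  "commands": [
    {"x": -1,"ay": 0.29,"z": 0.14,"jaw": 0},
    {"x": -1,"ay": 0.29,"z": 0.14,"jaw": 0},
    {"x": -1,"ay": 0.29,"z": 0.14,"jaw": 0},
    {"x": -1,"ay": 0.29,"z": 0.14,"jaw": 0},
    {"x": -1,"ay": 0.29,"z": 0.14,"jaw": 0},
    {"x": -1,"ay": 0.29,"z": 0.14,"jaw": 0},
    {"x": -1,"ay": 0.29,"z": 0.14,"jaw": 0},
    {"x": -1,"ay": 0.29,"z": 0.14,"jaw": 0},
    {"x": -1,"ay": 0.29,"z": 0.14,"jaw": 0},
    {"x": -1,"ay": 0.29,"z": 0.14,"jaw": 0},
    {"x": -1,"ay": 0.29,"z": 0.14,"jaw": 0},
    {"x": -1,"ay": 0.29,"z": 0.14,"jaw": 0}
  ]
}}

```text
$.commands[0]: bad value
```

```bash
cat >> h.py <<'E'
def plan(p,yawx=None):
    "remaining shift in tool units (25 mm), and tilt/yaw errors in 8deg units; yawx = wanted world angle of tool x, deg"
    st=read_state(); M=R.from_rotvec(st['orientation']).as_matrix()
    d=M.T@(np.array(p)-st['position'])/25
    y=np.array([0,0,-1.]); ang=np.arctan2(M[1,0],M[0,0]) if yawx is None else np.radians(yawx)
    x=np.array([np.cos(ang),np.sin(ang),0]); G=np.column_stack([x,y,np.cross(x,y)])
    t=np.degrees(R.from_matrix(M.T@G).as_rotvec())/8
    print('t',round(st['t'],2),'pos',np.round(st['position'],1),'yawx',round(float(np.degrees(np.arctan2(M[1,0],M[0,0]))),1),'open',np.round(st['opening'],1),'F',np.round(st['wrist_force'],1))
    print(' shift',d.round(2),'turn',t.round(2))
E
python3 - <<'E'
from h import *
for u,v,z in [((273,237.5),(267.5,204.5),92),((169,177.5),(309.2,338.5),70)]:
    print(atz(*cal('s1.png'),u,z).round(1),atz(*cal('d1.png'),v,z).round(1))
plan((533,26,238),90)
E
```

```text
[535.8  33.1  92. ] [533.8  26.4  92. ]
[ 515.7 -221.    70. ] [ 510.  -234.1   70. ]
t 0.15 pos [271.  562.8 238.5] yawx 64.3 open 85.4 F [ 0.8 -0.5  0.1]
 shift [-14.8    0.04 -18.76] turn [-0.   -3.21 -0.01]
```

Call:
{"name": "arm_command", "arguments": {
  "commands": [
    {"x": -0.14,"y": 0,"z": -1,"ax": 0,"ay": 0.29,"az": 0,"jaw": 0},
    {"x": -0.14,"y": 0,"z": -1,"ax": 0,"ay": 0.29,"az": 0,"jaw": 0},
    {"x": -0.14,"y": 0,"z": -1,"ax": 0,"ay": 0.29,"az": 0,"jaw": 0},
    {"x": -0.14,"y": 0,"z": -1,"ax": 0,"ay": 0.29,"az": 0,"jaw": 0},
    {"x": -0.14,"y": 0,"z": -1,"ax": 0,"ay": 0.29,"az": 0,"jaw": 0},
    {"x": -0.14,"y": 0,"z": -1,"ax": 0,"ay": 0.29,"az": 0,"jaw": 0},
    {"x": -0.14,"y": 0,"z": -1,"ax": 0,"ay": 0.29,"az": 0,"jaw": 0},
    {"x": -0.14,"y": 0,"z": -1,"ax": 0,"ay": 0.29,"az": 0,"jaw": 0},
    {"x": -0.14,"y": 0,"z": -1,"ax": 0,"ay": 0.29,"az": 0,"jaw": 0},
    {"x": -0.14,"y": 0,"z": -1,"ax": 0,"ay": 0.29,"az": 0,"jaw": 0}
  ]
}}

```text
t: 1.4
position: [460.6, 373.3, 238.1]
orientation: [-1.505, -0.538, 0.541]
wrist_force: [1.0, 1.1, -0.0]
opening: 85.3
```

```bash
python3 -c "
from h import *
plan((534,29,200),3)"
```

```text
t 1.4 pos [460.6 373.3 238.1] yawx 39.5 open 85.3 F [ 1.   1.1 -0. ]
 shift [ -6.49   1.56 -12.5 ] turn [ 0.02  4.56 -0.01]
```

Call:
{"name": "arm_command", "arguments": {
  "commands": [
    {"x": -0.17,"y": 0.08,"z": -1,"ax": 0,"ay": 0.35,"az": 0,"jaw": 0},
    {"x": -0.17,"y": 0.08,"z": -1,"ax": 0,"ay": 0.35,"az": 0,"jaw": 0},
    {"x": -0.17,"y": 0.08,"z": -1,"ax": 0,"ay": 0.35,"az": 0,"jaw": 0},
    {"x": -0.17,"y": 0.08,"z": -1,"ax": 0,"ay": 0.35,"az": 0,"jaw": 0},
    {"x": -0.17,"y": 0.08,"z": -1,"ax": 0,"ay": 0.35,"az": 0,"jaw": 0},
    {"x": -0.17,"y": 0.08,"z": -1,"ax": 0,"ay": 0.35,"az": 0,"jaw": 0},
    {"x": -0.17,"y": 0.08,"z": -1,"ax": 0,"ay": 0.35,"az": 0,"jaw": 0},
    {"x": -0.17,"y": 0.08,"z": -1,"ax": 0,"ay": 0.35,"az": 0,"jaw": 0},
    {"x": -0.17,"y": 0.08,"z": -1,"ax": 0,"ay": 0.35,"az": 0,"jaw": 0},
    {"x": -0.17,"y": 0.08,"z": -1,"ax": 0,"ay": 0.35,"az": 0,"jaw": 0},
    {"x": -0.17,"y": 0.08,"z": -1,"ax": 0,"ay": 0.35,"az": 0,"jaw": 0},
    {"x": -0.17,"y": 0.08,"z": -1,"ax": 0,"ay": 0.35,"az": 0,"jaw": 0}
  ]
}}

```text
t: 2.9
position: [534.0, 61.2, 213.2]
orientation: [-1.573, -0.047, 0.048]
wrist_force: [0.3, -0.1, 0.1]
opening: 85.5
```

```bash
python3 -c "
from h import *
plan((534,29,170),3)"
```

```text
t 2.9 pos [534.   61.2 213.2] yawx 3.5 open 85.5 F [ 0.3 -0.1  0.1]
 shift [-0.08  1.73 -1.28] turn [ 0.02  0.06 -0.01]
```

Call:
{"name": "arm_command", "arguments": {
  "commands": [
    {"x": -0.03,"y": 0.6,"z": -0.45,"ax": 0,"ay": 0.05,"az": 0,"jaw": 0},
    {"x": -0.03,"y": 0.6,"z": -0.45,"ax": 0,"ay": 0,"az": 0,"jaw": 0},
    {"x": -0.03,"y": 0.6,"z": -0.4,"ax": 0,"ay": 0,"az": 0,"jaw": 0},
    {"x": 0,"y": 0,"z": 0,"ax": 0,"ay": 0,"az": 0,"jaw": 0}
  ]
}}

```text
t: 3.4
position: [532.4, 25.0, 163.9]
orientation: [-1.573, -0.038, 0.043]
wrist_force: [-0.4, 0.2, 0.5]
opening: 85.2
```

```bash
python3 - <<'E'
from h import *
plan((534,29,170),3)
st=read_state(); s=snap('wrist','w1.png'); W=wristW(s,st); K=s['intrinsics']
np.savez('pics/w1.png.npz',intrinsics=K,world_to_cam=W)
for p in [(534,29,92),(534,29,70)]: print(proj(K,W,p).round(1))
E
```

```text
t 3.4 pos [532.4  25.  163.9] yawx 2.9 open 85.2 F [-0.4  0.2  0.5]
 shift [ 0.07 -0.24  0.16] turn [ 0.02 -0.01 -0.02]
[279.1 220.5]
[279.  210.5]
```

View pics/w1.png

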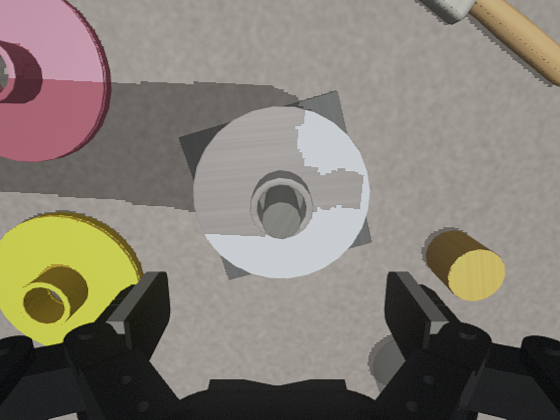

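Wrist view: the knob top is centred at about (283,219), the collar rim at about (281,208). The white set is in front of the jaws, between them in x. Predicted knob (279,220.5), so agreement is within a few mm.

```bash
python3 - <<'E'
from h import *
K,W=cal('w1.png')
k=atz(K,W,(282.5,219),92); print(k, atz(K,W,(281,208),70), atz(K,W,(281.5,191),44))
plan((k[0],k[1],110),3); plan((k[0],k[1],80),3)
E
```

```text
[535.96512681  30.05247007  92.        ] [535.22512207  30.75696537  70.        ] [535.50907489  36.27287449  44.        ]
t 3.45 pos [532.9  25.7 164.7] yawx 3.0 open 85.2 F [-0.  -0.4 -0.8]
 shift [0.14 2.19 0.17] turn [ 0.01 -0.   -0.01]
t 3.45 pos [532.9  25.7 164.7] yawx 3.0 open 85.2 F [-0.  -0.4 -0.8]
 shift [0.14 3.39 0.17] turn [ 0.01 -0.   -0.01]
```

Call:
{"name": "arm_command", "arguments": {
  "commands": [
    {"x": 0.14,"y": 0.3,"z": 0.17,"ax": 0,"ay": 0,"az": 0,"jaw": 0},
    {"x": 0,"y": 0.8,"z": 0,"ax": 0,"ay": 0,"az": 0,"jaw": 0},
    {"x": 0,"y": 0.8,"z": 0,"ax": 0,"ay": 0,"az": 0,"jaw": 0},
    {"x": 0,"y": 0.6,"z": 0,"ax": 0,"ay": 0,"az": 0,"jaw": 0},
    {"x": 0,"y": 0.2,"z": 0,"ax": 0,"ay": 0,"az": 0,"jaw": 0},
    {"x": 0,"y": 0,"z": 0,"ax": 0,"ay": 0,"az": 0,"jaw": 0}
  ]
}}

```text
t: 4.2
position: [538.9, 35.9, 95.9]
orientation: [-1.57, -0.048, 0.045]
wrist_force: [0.7, 0.3, -0.1]
opening: 85.5
```

```bash
python3 -c "
from h import *
plan((536,30,80.5),3)"
```

```text
t 4.2 pos [538.9  35.9  95.9] yawx 3.4 open 85.5 F [ 0.7  0.3 -0.1]
 shift [-0.13  0.61 -0.23] turn [-0.    0.05  0.02]
```

Call:
{"name": "arm_command", "arguments": {
  "commands": [
    {"x": -0.11,"y": 0.2,"z": -0.2,"ax": 0,"ay": 0,"az": 0,"jaw": 0},
    {"x": 0,"y": 0.3,"z": 0,"ax": 0,"ay": 0,"az": 0,"jaw": 0},
    {"x": 0,"y": 0,"z": 0,"ax": 0,"ay": 0,"az": 0,"jaw": 0}
  ]
}}

```text
t: 4.58
position: [537.2, 30.3, 83.8]
orientation: [-1.57, -0.05, 0.043]
wrist_force: [-0.4, 0.1, 0.4]
opening: 85.2
```

```bash
python3 - <<'E'
from h import *
for i in range(3): plan((536,30,80.5),3); snapshot('side')
st=read_state(); s=snap('wrist','w2.png'); W=wristW(s,st); np.savez('pics/w2.png.npz',intrinsics=s['intrinsics'],world_to_cam=W)
print(proj(s['intrinsics'],W,(536,30,92)))
s=snap('side','d2.png')
a=cv2.imread('pics/w2.png')[150:420,150:430]; b=cv2.resize(s['frame'][140:275,195:335,::-1],None,fx=2,fy=2,interpolation=cv2.INTER_CUBIC)
cv2.imwrite('pics/c2.png',np.hstack([a,b]))
E
```

```text
t 4.58 pos [537.2  30.3  83.8] yawx 3.4 open 85.2 F [-0.4  0.1  0.4]
 shift [-0.05  0.13 -0.01] turn [-0.    0.05  0.03]
t 4.62 pos [537.4  30.2  84.1] yawx 3.4 open 85.1 F [-0.4 -0.6 -0.4]
 shift [-0.06  0.15 -0.  ] turn [-0.    0.05  0.04]
t 4.67 pos [537.6  30.2  84.4] yawx 3.4 open 85.6 F [-0.2 -0.2  0.1]
 shift [-0.06  0.15 -0.01] turn [-0.    0.05  0.04]
[270.92511652 291.62871506]
```

View pics/c2.png

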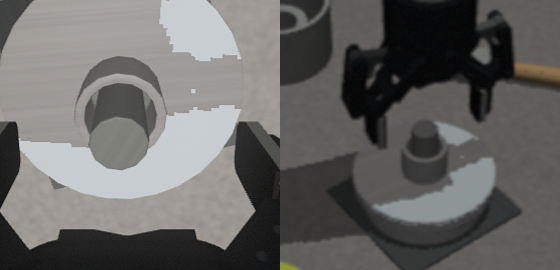

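Crop: knob top at wrist (269,293), close to the predicted (271,292). The knob lies about 3 mm towards −x of the jaws' midline, and the side view shows the fingers straddling it above the collar. I'll nudge, go down 3.5 mm and close.

Call:
{"name": "arm_command", "arguments": {
  "commands": [
    {"x": -0.1,"y": 0.14,"z": 0,"ax": 0,"ay": 0.03,"az": 0.02,"jaw": 0},
    {"x": 0,"y": 0,"z": 0,"ax": 0,"ay": 0,"az": 0,"jaw": 0.5},
    {"x": 0,"y": 0,"z": 0,"ax": 0,"ay": 0,"az": 0,"jaw": 1},
    {"x": 0,"y": 0,"z": 0,"ax": 0,"ay": 0,"az": 0,"jaw": 1},
    {"x": 0,"y": 0,"z": 0,"ax": 0,"ay": 0,"az": 0,"jaw": 1},
    {"x": 0,"y": 0,"z": 0,"ax": 0,"ay": 0,"az": 0,"jaw": 1},
    {"x": 0,"y": 0,"z": 0,"ax": 0,"ay": 0,"az": 0,"jaw": 1},
    {"x": 0,"y": 0,"z": 0,"ax": 0,"ay": 0,"az": 0,"jaw": 1}
  ]
}}

```text
t: 5.82
position: [535.0, 30.4, 81.2]
orientation: [-1.569, -0.045, 0.041]
wrist_force: [-1.2, -0.0, 1.0]
opening: 21.8
```

```bash
python3 -c "
from h import *
plan((536,30,80.5),3)"
```

```text
t 5.83 pos [535.   30.4  81.2] yawx 3.1 open 21.8 F [-1.2 -0.   1. ]
 shift [ 0.04  0.03 -0.02] turn [-0.01  0.02  0.02]
```

Call:
{"name": "arm_command", "arguments": {
  "commands": [
    {"x": 0,"y": -0.3,"z": 0,"ax": 0,"ay": 0,"az": 0,"jaw": 1},
    {"x": 0,"y": -0.5,"z": 0,"ax": 0,"ay": 0,"az": 0,"jaw": 1},
    {"x": 0,"y": -0.5,"z": 0,"ax": 0,"ay": 0,"az": 0,"jaw": 1},
    {"x": 0,"y": -0.6,"z": 0,"ax": 0,"ay": 0,"az": 0,"jaw": 1},
    {"x": 0,"y": -0.8,"z": 0,"ax": 0,"ay": 0,"az": 0,"jaw": 1},
    {"x": 0,"y": -0.8,"z": 0,"ax": 0,"ay": 0,"az": 0,"jaw": 1},
    {"x": 0,"y": 0,"z": 0,"ax": 0,"ay": 0,"az": 0,"jaw": 1}
  ]
}}

```text
t: 6.7
position: [534.1, 30.1, 174.4]
orientation: [-1.57, -0.044, 0.041]
wrist_force: [0.6, -0.4, -5.2]
opening: 21.9
```

```bash
python3 - <<'E'
from h import *
plan((513,-226,170),3)
s=snap('side','d3.png');a=s['frame'][60:270,160:440,::-1]
st=read_state(); s=snap('wrist','w3.png'); 
cv2.imwrite('pics/c3.png',np.hstack([a,s['frame'][140:350,130:410,::-1]]))
E
```

```text
t 6.7 pos [534.1  30.1 174.4] yawx 3.1 open 21.9 F [ 0.6 -0.4 -5.2]
 shift [ -1.4    0.16 -10.18] turn [-0.01  0.02  0.01]
```

View pics/c3.png

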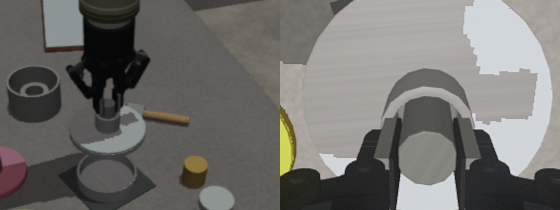

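The set is lifted: force −5.2 N, and the side crop shows the white cover and lid hanging level over the empty ring. Next I carry it towards the core pot, at a height where the plug clears the rim.

Call:
{"name": "arm_command", "arguments": {
  "commands": [
    {"x": -0.1,"y": 0,"z": -0.5,"ax": 0,"ay": 0,"az": 0,"jaw": 1},
    {"x": -0.14,"y": 0,"z": -0.9,"ax": 0,"ay": 0,"az": 0,"jaw": 1},
    {"x": -0.14,"y": 0,"z": -1,"ax": 0,"ay": 0,"az": 0,"jaw": 1},
    {"x": -0.14,"y": 0,"z": -1,"ax": 0,"ay": 0,"az": 0,"jaw": 1},
    {"x": -0.14,"y": 0,"z": -1,"ax": 0,"ay": 0,"az": 0,"jaw": 1},
    {"x": -0.14,"y": 0,"z": -1,"ax": 0,"ay": 0,"az": 0,"jaw": 1},
    {"x": -0.14,"y": 0,"z": -1,"ax": 0,"ay": 0,"az": 0,"jaw": 1},
    {"x": -0.14,"y": 0,"z": -1,"ax": 0,"ay": 0,"az": 0,"jaw": 1},
    {"x": -0.14,"y": 0,"z": -0.9,"ax": 0,"ay": 0,"az": 0,"jaw": 1},
    {"x": -0.1,"y": 0,"z": -0.5,"ax": 0,"ay": 0,"az": 0,"jaw": 1},
    {"x": 0,"y": 0,"z": 0,"ax": 0,"ay": 0,"az": 0,"jaw": 1}
  ]
}}

```text
t: 8.18
position: [501.3, -207.1, 163.5]
orientation: [-1.573, -0.023, 0.052]
wrist_force: [-0.7, 0.5, -5.6]
opening: 21.4
```

```bash
cat >> h.py <<'E'
from scipy.optimize import least_squares
def fitcircle(f,z,r,l,rr,t,b):
    "xy of a horizontal circle from image extremes left,right,top,bottom (nan to skip)"
    K,W=cal(f); a=np.linspace(0,2*np.pi,721); m=np.array([l,rr,t,b],float)
    def e(p):
        P=np.c_[p[0]+r*np.cos(a),p[1]+r*np.sin(a),np.full_like(a,z)]@W[:3,:3].T+W[:3,3]; q=P@K.T; q=q[:,:2]/q[:,2:]
        d=np.array([q[:,0].min(),q[:,0].max(),q[:,1].min(),q[:,1].max()])-m; return d[~np.isnan(d)]
    s=least_squares(e,(520,-100)); return s.x.round(1),s.fun.round(2)
E
python3 - <<'E'
from h import *
print('pot scene',fitcircle('s1.png',70,55,125+62/4,125+290/4,150+32/4,150+188/4))
print('pot side ',fitcircle('d1.png',70,55,260+47/4,260+347/4,305+8/4,305+260/4))
# cover top disc rim z=40 r=65, crop offsets 
print('cov scene',fitcircle('s1.png',40,65,225+45/4,225+343/4,225+11/4,np.nan))
print('cov side ',fitcircle('d1.png',40,65,220+45/4,220+331/4,195+23/4,np.nan))
plan((513,-226,145),3)
E
```

```text
pot scene (array([ 513.7, -222.5]), array([-0.66,  0.67, -1.04,  0.81]))
pot side  (array([ 511.1, -231.1]), array([-0.96,  0.96, -1.96,  1.49]))
cov scene (array([537. ,  35.1]), array([-0.49,  0.49, -0.07]))
cov side  (array([533.8,  27. ]), array([-0.29,  0.29, -0.04]))
t 8.18 pos [ 501.3 -207.1  163.5] yawx 2.7 open 21.4 F [-0.7  0.5 -5.6]
 shift [ 0.44  0.73 -0.77] turn [ 0.02 -0.03 -0.14]
```

Call:
{"name": "arm_command", "arguments": {
  "commands": [
    {"x": 0.4,"y": 0.2,"z": -0.4,"ax": 0.02,"ay": -0.03,"az": -0.14,"jaw": 1},
    {"x": 0.0,"y": 0.3,"z": -0.35,"ax": 0,"ay": 0,"az": 0,"jaw": 1},
    {"x": 0,"y": 0,"z": 0,"ax": 0,"ay": 0,"az": 0,"jaw": 1}
  ]
}}

```text
t: 8.55
position: [513.4, -224.3, 149.1]
orientation: [-1.568, -0.044, 0.043]
wrist_force: [-0.6, 0.2, -5.2]
opening: 21.8
```

```bash
python3 - <<'E'
from h import *
plan((512,-227,150),3)
a=snap('scene','s4.png')['frame']; b=snap('side','d4.png')['frame']
def c(im,x,y,w=100,h=110): return cv2.resize(im[y:y+h,x:x+w,::-1],None,fx=4,fy=4,interpolation=cv2.INTER_CUBIC)
cv2.imwrite('pics/c4.png',np.hstack([c(a,120,120),c(b,260,280)]))
E
```

```text
t 8.55 pos [ 513.4 -224.3  149.1] yawx 3.2 open 21.8 F [-0.6  0.2 -5.2]
 shift [-0.06 -0.04 -0.11] turn [-0.02  0.02  0.01]
```

View pics/c4.png

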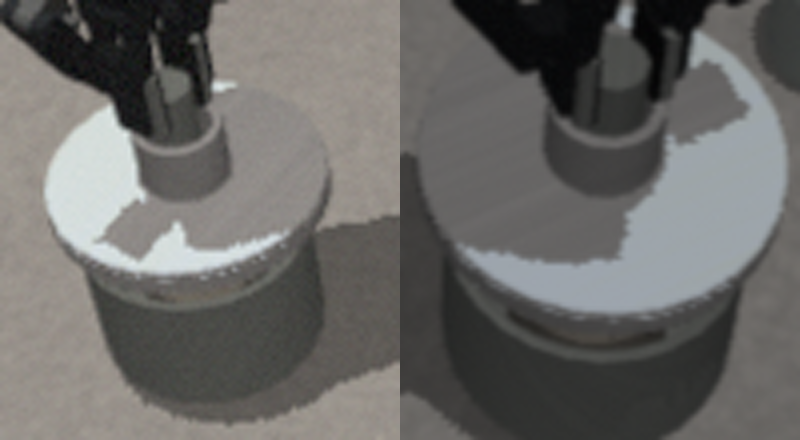

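```bash
python3 - <<'E'
from h import *
z=149.1-51+10
print('cov scene',fitcircle('s4.png',z,65,120+45/4,120+330/4,np.nan,120+273/4))
print('cov side ',fitcircle('d4.png',z,65,260+17/4,260+387/4,np.nan,280+313/4))
print('pot scene',fitcircle('s1.png',70,55,125+62/4,125+290/4,np.nan,150+188/4))
print('pot side ',fitcircle('d1.png',70,55,260+47/4,260+347/4,np.nan,305+260/4))
plan((512,-227,121),3)
E
```

```text
cov scene (array([ 514. , -218.9]), array([-0.08,  0.08, -0.01]))
cov side  (array([ 513.2, -223.7]), array([-0.5 ,  0.5 , -0.07]))
pot scene (array([ 512.1, -224. ]), array([-0.62,  0.62, -0.07]))
pot side  (array([ 512. , -228.9]), array([-0.88,  0.88, -0.09]))
t 8.65 pos [ 514.  -223.6  149.8] yawx 3.2 open 21.6 F [-0.1  0.7 -4.5]
 shift [-0.09  1.15 -0.14] turn [-0.02  0.03  0.02]
```

Crop: the cover hangs level over the pot, and the pot rim shows below it (scene bottom edge (180,197), side (411,370)). In both views the set is about 1.5 mm +x and about 3–5 mm +y of the pot, so I'm correcting to TCP (512.3,−227.3) and coming down.

Call:
{"name": "arm_command", "arguments": {
  "commands": [
    {"x": -0.07,"y": 0.2,"z": -0.15,"ax": 0,"ay": 0,"az": 0,"jaw": 1},
    {"x": 0,"y": 0.25,"z": 0,"ax": 0,"ay": 0,"az": 0,"jaw": 1},
    {"x": 0,"y": 0,"z": 0,"ax": 0,"ay": 0,"az": 0,"jaw": 1}
  ]
}}

```text
t: 9.02
position: [512.6, -226.7, 137.9]
orientation: [-1.568, -0.047, 0.043]
wrist_force: [0.1, 0.3, -5.1]
opening: 22.1
```

```bash
python3 -c "
from h import *
plan((512.3,-227.3,121),3)"
```

```text
t 9.03 pos [ 512.6 -226.7  137.9] yawx 3.3 open 22.1 F [ 0.1  0.3 -5.1]
 shift [-0.02  0.68 -0.03] turn [-0.02  0.04  0.02]
```

Aligned. Lowering in small steps and watching the force.

Call:
{"name": "arm_command", "arguments": {
  "commands": [
    {"x": -0.01,"y": 0.15,"z": -0.03,"ax": 0,"ay": 0,"az": 0,"jaw": 1},
    {"x": 0,"y": 0.15,"z": 0,"ax": 0,"ay": 0,"az": 0,"jaw": 1},
    {"x": 0,"y": 0.1,"z": 0,"ax": 0,"ay": 0,"az": 0,"jaw": 1},
    {"x": 0,"y": 0,"z": 0,"ax": 0,"ay": 0,"az": 0,"jaw": 1}
  ]
}}

```text
t: 9.52
position: [512.5, -227.3, 127.3]
orientation: [-1.567, -0.048, 0.044]
wrist_force: [1.0, -0.4, -5.4]
opening: 21.9
```

```bash
python3 -c "
from h import *
plan((512.3,-227.3,121),3);print(read_state()['wrist_torque'])"
```

```text
t 9.53 pos [ 512.5 -227.3  127.3] yawx 3.3 open 21.9 F [ 1.  -0.4 -5.4]
 shift [-0.01  0.25 -0.  ] turn [-0.02  0.04  0.02]
[-0.01656504  0.01031416 -0.02866063]
```

The plug is 6 mm inside the mouth with no contact force. Continuing to seat.

Call:
{"name": "arm_command", "arguments": {
  "commands": [
    {"x": 0,"y": 0.12,"z": 0,"ax": 0,"ay": 0,"az": 0,"jaw": 1},
    {"x": 0,"y": 0.06,"z": 0,"ax": 0,"ay": 0,"az": 0,"jaw": 1},
    {"x": 0,"y": 0,"z": 0,"ax": 0,"ay": 0,"az": 0,"jaw": 1}
  ]
}}

```text
t: 9.9
position: [512.7, -227.3, 122.6]
orientation: [-1.568, -0.048, 0.043]
wrist_force: [0.3, 0.2, -5.3]
opening: 21.7
```

Call:
{"name": "arm_command", "arguments": {
  "commands": [
    {"x": 0,"y": 0.06,"z": 0,"ax": 0,"ay": 0,"az": 0,"jaw": 1},
    {"x": 0,"y": 0,"z": 0,"ax": 0,"ay": 0,"az": 0,"jaw": 1}
  ]
}}

```text
t: 10.15
position: [512.9, -227.4, 121.3]
orientation: [-1.568, -0.048, 0.043]
wrist_force: [0.8, 0.6, -3.9]
opening: 21.7
```

Call:
{"name": "arm_command", "arguments": {
  "commands": [
    {"x": 0,"y": 0.05,"z": 0,"ax": 0,"ay": 0,"az": 0,"jaw": 1},
    {"x": 0,"y": 0,"z": 0,"ax": 0,"ay": 0,"az": 0,"jaw": 1}
  ]
}}

```text
t: 10.4
position: [513.1, -227.5, 121.4]
orientation: [-1.567, -0.049, 0.042]
wrist_force: [0.4, 1.1, -5.0]
opening: 22.0
```

Call:
{"name": "arm_command", "arguments": {
  "commands": [
    {"x": 0,"y": 0.05,"z": 0,"ax": 0,"ay": 0,"az": 0,"jaw": 1},
    {"x": 0,"y": 0,"z": 0,"ax": 0,"ay": 0,"az": 0,"jaw": 1}
  ]
}}

```text
t: 10.65
position: [513.2, -227.4, 121.3]
orientation: [-1.567, -0.05, 0.041]
wrist_force: [-0.5, -0.3, -4.0]
opening: 21.6
```

Call:
{"name": "arm_command", "arguments": {
  "commands": [
    {"x": 0,"y": 0.1,"z": 0,"ax": 0,"ay": 0,"az": 0,"jaw": 1},
    {"x": 0,"y": 0.06,"z": 0,"ax": 0,"ay": 0,"az": 0,"jaw": 1}
  ]
}}

```text
t: 10.9
position: [513.4, -227.5, 121.2]
orientation: [-1.565, -0.051, 0.04]
wrist_force: [-8.2, 4.4, 12.8]
opening: 21.9
```

```bash
python3 - <<'E'
from h import *
for i in range(2): plan((512.3,-227.3,121),3); snapshot('side')
a=snap('scene','s5.png')['frame']; b=snap('side','d5.png')['frame']
def c(im,x,y,w=100,h=110): return cv2.resize(im[y:y+h,x:x+w,::-1],None,fx=4,fy=4,interpolation=cv2.INTER_CUBIC)
cv2.imwrite('pics/c5.png',np.hstack([c(a,120,120),c(b,260,280)]))
E
```

```text
t 10.9 pos [ 513.4 -227.5  121.2] yawx 3.3 open 21.9 F [-8.2  4.4 12.8]
 shift [-0.04  0.01  0.01] turn [-0.04  0.04  0.05]
t 10.95 pos [ 513.4 -227.5  121.1] yawx 3.3 open 21.9 F [-8.9  5.3 16.2]
 shift [-0.04  0.01  0.01] turn [-0.04  0.04  0.05]
```

Seated: the force rose to +16 N at TCP z 121.2, exactly 40 mm above the grasp height on the stand. I'll relax the push and release.

Call:
{"name": "arm_command", "arguments": {
  "commands": [
    {"x": 0,"y": 0,"z": 0,"ax": 0,"ay": 0,"az": 0,"jaw": 1},
    {"x": 0,"y": 0,"z": 0,"ax": 0,"ay": 0,"az": 0,"jaw": 1}
  ]
}}

```text
t: 11.35
position: [513.4, -227.5, 121.3]
orientation: [-1.565, -0.051, 0.039]
wrist_force: [-0.4, 0.7, -1.4]
opening: 21.6
```

Call:
{"name": "arm_command", "arguments": {
  "commands": [
    {"x": 0,"y": 0,"z": 0,"ax": 0,"ay": 0,"az": 0,"jaw": 0.6},
    {"x": 0,"y": 0,"z": 0,"ax": 0,"ay": 0,"az": 0,"jaw": 0.3},
    {"x": 0,"y": 0,"z": 0,"ax": 0,"ay": 0,"az": 0,"jaw": 0},
    {"x": 0,"y": 0,"z": 0,"ax": 0,"ay": 0,"az": 0,"jaw": 0},
    {"x": 0,"y": -0.3,"z": 0,"ax": 0,"ay": 0,"az": 0,"jaw": 0},
    {"x": 0,"y": -0.5,"z": 0,"ax": 0,"ay": 0,"az": 0,"jaw": 0},
    {"x": 0,"y": 0,"z": 0,"ax": 0,"ay": 0,"az": 0,"jaw": 0}
  ]
}}

```text
t: 12.22
position: [514.9, -228.6, 143.8]
orientation: [-1.567, -0.054, 0.037]
wrist_force: [0.3, -0.9, 0.0]
opening: 85.5
```

```bash
python3 - <<'E'
from h import *
plan((512.3,-227.3,94),3)
st=read_state(); s=snap('wrist','w6.png'); W=wristW(s,st); np.savez('pics/w6.png.npz',intrinsics=s['intrinsics'],world_to_cam=W)
print([proj(s['intrinsics'],W,(513,-227.5,z)).round(0) for z in (132,110)])
b=snap('side','d6.png')['frame']
cv2.imwrite('pics/c6.png',np.hstack([s['frame'][60:420,60:480,::-1],cv2.resize(b[280:400,260:360,::-1],None,fx=3,fy=3,interpolation=cv2.INTER_CUBIC)]))
E
```

```text
t 12.22 pos [ 514.9 -228.6  143.8] yawx 3.3 open 85.5 F [ 0.3 -0.9  0. ]
 shift [-0.12  1.99  0.05] turn [-0.02  0.04  0.08]
[array([271., 267.]), array([271., 249.])]
```

View pics/c6.png

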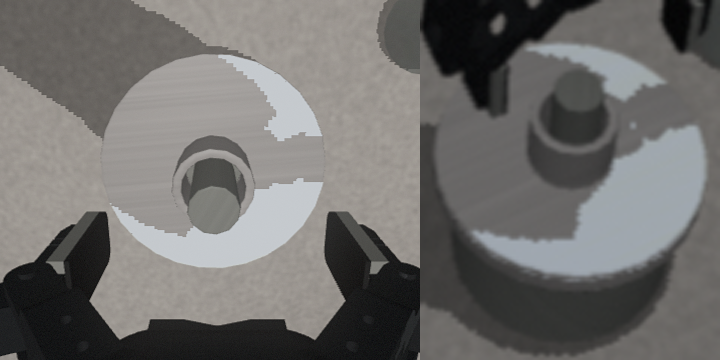

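Wrist crop: knob top at full-image (274,271), collar rim centre (272,247), fingers clear on both sides. Side view: cover and lid sit level on the pot, collar at about (452,140) of the crop.

```bash
python3 - <<'E'
from h import *
K,W=cal('w6.png')
print(atz(K,W,(274,271),132).round(1),atz(K,W,(272.5,247),110).round(1),'disc',fitcircle('w6.png',80,65,60+102,60+324,60+54,60+267))
plan((513.2,-228,94),3)
E
```

```text
[ 514.5 -229.1  132. ] [ 513.7 -226.4  110. ] disc (array([ 514.3, -227.6]), array([-2.24,  2.28, -0.96,  1.83]))
t 12.32 pos [ 514.4 -228.2  142.6] yawx 3.3 open 85.3 F [ 0.2  1.7 -0.4]
 shift [-0.07  1.94  0.  ] turn [-0.02  0.04  0.07]
```

Call:
{"name": "arm_command", "arguments": {
  "commands": [
    {"x": -0.05,"y": 0.3,"z": 0.02,"ax": -0.02,"ay": 0.04,"az": 0.07,"jaw": 0},
    {"x": 0,"y": 0.6,"z": 0,"ax": 0,"ay": 0,"az": 0,"jaw": 0},
    {"x": 0,"y": 0.6,"z": 0,"ax": 0,"ay": 0,"az": 0,"jaw": 0},
    {"x": 0,"y": 0.15,"z": 0,"ax": 0,"ay": 0,"az": 0,"jaw": 0},
    {"x": 0,"y": 0,"z": 0,"ax": 0,"ay": 0,"az": 0,"jaw": 0}
  ]
}}

```text
t: 12.95
position: [511.6, -226.9, 96.2]
orientation: [-1.569, -0.037, 0.045]
wrist_force: [0.1, -1.1, 1.0]
opening: 85.1
```

```bash
python3 -c "
from h import *
plan((513.2,-227.7,94),3)"
```

```text
t 12.95 pos [ 511.6 -226.9   96.2] yawx 3.0 open 85.1 F [ 0.1 -1.1  1. ]
 shift [ 0.06  0.09 -0.03] turn [-0.01 -0.   -0.03]
```

Call:
{"name": "arm_command", "arguments": {
  "commands": [
    {"x": 0.07,"y": 0.1,"z": -0.03,"ax": 0,"ay": 0,"az": -0.03,"jaw": 0},
    {"x": 0,"y": 0,"z": 0,"ax": 0,"ay": 0,"az": 0,"jaw": 0.3},
    {"x": 0,"y": 0,"z": 0,"ax": 0,"ay": 0,"az": 0,"jaw": 0.4},
    {"x": 0,"y": 0,"z": 0,"ax": 0,"ay": 0,"az": 0,"jaw": 0.45},
    {"x": 0,"y": 0,"z": 0,"ax": 0,"ay": 0,"az": 0,"jaw": 0.5},
    {"x": 0,"y": 0,"z": 0,"ax": 0,"ay": 0,"az": 0,"jaw": 0.6},
    {"x": 0,"y": 0,"z": 0,"ax": 0,"ay": 0,"az": 0,"jaw": 1},
    {"x": 0,"y": 0,"z": 0,"ax": 0,"ay": 0,"az": 0,"jaw": 1},
    {"x": 0,"y": 0,"z": 0,"ax": 0,"ay": 0,"az": 0,"jaw": 1}
  ]
}}

```text
t: 14.08
position: [514.2, -228.2, 95.2]
orientation: [-1.569, -0.042, 0.039]
wrist_force: [-0.6, -0.0, 2.4]
opening: 40.4
```

```bash
python3 -c "
from h import *
plan((513.2,-227.7,114),3)"
```

```text
t 14.07 pos [ 514.2 -228.2   95.2] yawx 3.0 open 40.4 F [-0.6 -0.   2.4]
 shift [-0.04 -0.75  0.02] turn [-0.01 -0.    0.01]
```

Call:
{"name": "arm_command", "arguments": {
  "commands": [
    {"x": 0,"y": -0.15,"z": 0,"ax": 0,"ay": 0,"az": 0,"jaw": 1},
    {"x": 0,"y": -0.2,"z": 0,"ax": 0,"ay": 0,"az": 0,"jaw": 1},
    {"x": 0,"y": -0.2,"z": 0,"ax": 0,"ay": 0,"az": 0,"jaw": 1},
    {"x": 0,"y": -0.2,"z": 0,"ax": 0,"ay": 0,"az": 0,"jaw": 1}
  ]
}}

```text
t: 14.58
position: [513.7, -227.9, 114.1]
orientation: [-1.569, -0.041, 0.04]
wrist_force: [-0.7, 0.2, -2.5]
opening: 40.3
```

```bash
python3 -c "
from h import *
plan((514,-228,155),3)"
```

```text
t 14.57 pos [ 513.7 -227.9  114.1] yawx 3.0 open 40.3 F [-0.7  0.2 -2.5]
 shift [ 0.01 -1.64 -0.  ] turn [-0.01 -0.    0.  ]
```

The lift is straight, at −2.5 N, which fits the cover alone. Continuing.

Call:
{"name": "arm_command", "arguments": {
  "commands": [
    {"x": 0,"y": -0.25,"z": 0,"ax": 0,"ay": 0,"az": 0,"jaw": 1},
    {"x": 0,"y": -0.25,"z": 0,"ax": 0,"ay": 0,"az": 0,"jaw": 1},
    {"x": 0,"y": -0.25,"z": 0,"ax": 0,"ay": 0,"az": 0,"jaw": 1},
    {"x": 0,"y": -0.25,"z": 0,"ax": 0,"ay": 0,"az": 0,"jaw": 1}
  ]
}}

```text
t: 15.08
position: [513.7, -227.9, 141.1]
orientation: [-1.569, -0.041, 0.04]
wrist_force: [0.8, -0.1, -2.2]
opening: 40.4
```

```bash
python3 -c "
from h import *
plan((514,-228,175),3)"
```

```text
t 15.07 pos [ 513.7 -227.9  141.1] yawx 3.0 open 40.4 F [ 0.8 -0.1 -2.2]
 shift [ 0.01 -1.36 -0.  ] turn [-0.01 -0.    0.01]
```

Call:
{"name": "arm_command", "arguments": {
  "commands": [
    {"x": 0,"y": -0.3,"z": 0,"ax": 0,"ay": 0,"az": 0,"jaw": 1},
    {"x": 0,"y": -0.3,"z": 0,"ax": 0,"ay": 0,"az": 0,"jaw": 1},
    {"x": 0,"y": -0.3,"z": 0,"ax": 0,"ay": 0,"az": 0,"jaw": 1},
    {"x": 0,"y": -0.4,"z": 0,"ax": 0,"ay": 0,"az": 0,"jaw": 1},
    {"x": 0,"y": -0.4,"z": 0,"ax": 0,"ay": 0,"az": 0,"jaw": 1},
    {"x": 0,"y": -0.4,"z": 0,"ax": 0,"ay": 0,"az": 0,"jaw": 1},
    {"x": 0,"y": -0.3,"z": 0,"ax": 0,"ay": 0,"az": 0,"jaw": 1},
    {"x": 0,"y": 0,"z": 0,"ax": 0,"ay": 0,"az": 0,"jaw": 1},
    {"x": 0,"y": 0,"z": 0,"ax": 0,"ay": 0,"az": 0,"jaw": 1}
  ]
}}

```text
t: 16.2
position: [513.9, -228.2, 206.2]
orientation: [-1.569, -0.042, 0.039]
wrist_force: [-0.4, -0.2, -2.4]
opening: 40.5
```

```bash
python3 - <<'E'
from h import *
plan((514,-228,205),3)
a=snap('scene','s7.png')['frame']; b=snap('side','d7.png')['frame']
def c(im,x,y,w=130,h=180): return cv2.resize(im[y:y+h,x:x+w,::-1],None,fx=3,fy=3,interpolation=cv2.INTER_CUBIC)
cv2.imwrite('pics/c7.png',np.hstack([c(a,100,50),c(b,250,230)]))
E
```

```text
t 16.2 pos [ 513.9 -228.2  206.2] yawx 3.0 open 40.5 F [-0.4 -0.2 -2.4]
 shift [0.01 0.05 0.01] turn [-0.01 -0.    0.02]
```

View pics/c7.png

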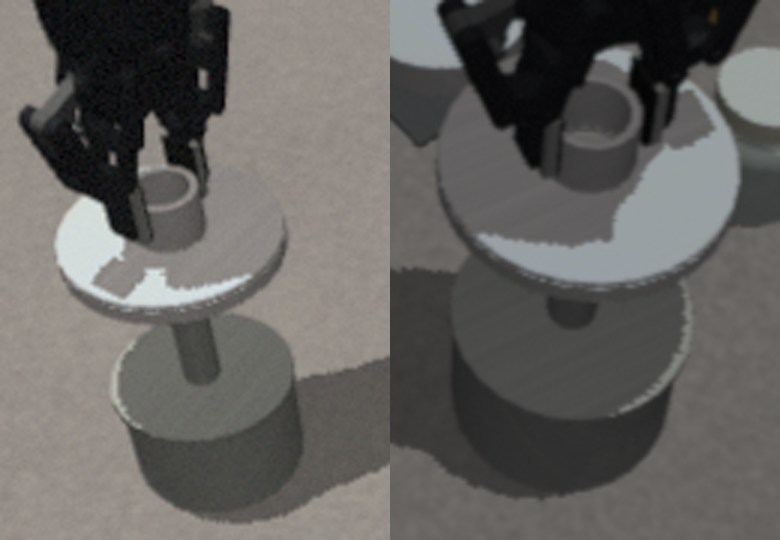

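Crop: the inner lid is seated flush and level on the core pot, with its knob upright (scene (165,165), side (440,335)). The cover is held level above it, its bore empty. A quick bystander difference check, then I hand in.

```bash
python3 - <<'E'
from h import *
a=cv2.imread('pics/s1.png').astype(int);b=cv2.imread('pics/s7.png').astype(int)
for n,(x,y,w,h) in dict(jar=(125,230,45,58),weight=(175,288,38,40),brush=(240,330,135,72),ringpot=(385,255,85,80)).items():
    print(n,np.abs(a-b)[y:y+h,x:x+w].mean().round(1))
print(read_state()['t'],finish_job())
E
```

```text
jar 9.0
weight 8.1
brush 8.9
ringpot 7.3
the job is handed in; nothing more can be done
16.3 None
```

I carried the lid set by its knob from the stand to the pot holding the solid core, seated it and let go. I then lifted the cover straight up by its collar and handed the job in at 16.3 s, still holding the cover.

- **Seating:** The lid met the pot at TCP z 121.2, exactly 40 mm above the grasp height on the stand, which is the expected step. The upward force read +16 N there.
- **Cover lift:** The force was about −2.4 N, which fits the cover alone. The TCP stayed within about 0.5 mm in x and y on the way up.
- **Final state:** The cover is level and, by TCP travel, about 45 mm clear of the knob's top. Both fixed cameras show the inner lid flush and level on the core pot.
- **Readings that disagreed:** The two fixed cameras differed by about 5–8 mm in y for the pot, so I used their mean. The lid then went in without contact force. The reported opening read about 2 mm below the true diameters in both grasps.
- **Bystanders:** A picture difference on the jar, weight, brush and the other pot came out low and even (7–9 grey levels). I take this as noise and lighting, as I did not compare it against a reference area. I never brought the arm near them, but I did not measure their positions again.

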